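# Put the bench hydraulics into float

## Robot

A 6-joint arm with a two-finger parallel gripper is mounted at the origin on a cart in front of the work surface, level with it; the furniture and walls round the work are solid. World frame = base frame: x ahead of the robot, y to its left, z up, the work surface at z = 0. Lengths are in mm, angles in degrees, forces in N, time in s.
With the tool pointing down it reaches from about 350 to 850 mm from the base axis. Payload 8.1 kg.
Tool frame: the origin (TCP) lies at the very end of the fingers, on their centre line; the grasp point (between the pads) lies 19 mm behind it; z points along the fingers, y is the line along which they close (so a half turn about z gives the same grasp; the last joint's range is limited). The gripper opens to 85 mm and grips with 20 to 120 N. Pads are 22 mm wide; open, the fingers measure 114 mm over their backs; the gripper's body (76 mm by 85 mm) begins 54 mm behind the grasp point. The pads swing forward as they close: fully open they stand 13 mm farther back than shut.
Start: joints at [68.503, 7.471, 85.268, -0, 87.261, -4.893], TCP at [171.434, 574.992, 231.292] pointing down, gripper open.
Joint ranges: [-169.43, 169.43], [-51.17, 129.36], [1.28, 143.12], [-76.62, 256.62], [0, 156.53], [-152.29, 152.29]. Speed limits (degrees/s): [136.94, 136.94, 159.86, 180, 180, 180].

## Interface

Orientations are given as [roll, pitch, yaw] about the fixed x, y, z axes, in that order (R = Rz(yaw) Ry(pitch) Rx(roll)).
In Python, from bench import sense, eyes, job, models gives the robot as it stands. The module is installed in compiled form; this text tells all that it offers.
- The arm moves only by the tool apply_moves, never from a script. Its argument "rows" is a list of rows, each a list of 6 numbers: the shift along the tool's x, y, z in mm, then the turn, a rotation vector about the tool's x, y, z in rad. In form: [[dx, dy, dz, rx, ry, rz], ...]. A call has exactly 5 rows; each row shifts and turns the commanded pose from where the row before left it, along the tool's axes as they then stand; what a row does not reach is not made up. A row lasts 1/8 s, in which the tool goes at most 62.5 mm and 10.7 degrees, less where a joint would pass 70% of its speed; a pose out of reach is approached as far as the arm can. A call is refused whole if a number of a shift passes 62.5 or a number of a turn 0.188, either way. A call with a gripper value outside its range is refused whole. "fingers" is the finger opening in mm, from 0 to 85.4, set as the call begins (left out, the last holds). The fingers move at their own pace and stop on an object; "grip_force" is the grip in N (left out, the last holds). Time passes only in rows, so rows that do not move let the fingers close, or fill a call up. It gives the time, the measured TCP pose, the force, the opening and the grip force at its end, in the units of the state.
- sense(): the state, without advancing time (a new reading comes with each control period).
- eyes.snapshot(name): name is "scene" or "top" or "wrist"; returns (picture, depth): 480x640x3 uint8, red, green, blue; 480x640 float32, mm along the optical axis (not along the pixel's ray), 0 where there is no reading.
- eyes.get_calibration(name): a dict with "intrinsics" (3x3 intrinsics, pixels), "R" (3x3) and "t" (3): a world point X has camera coordinates R X + t; the wrist camera has in their place "mount" (4x4, takes a point from camera to tool coordinates, whose origin is the TCP and whose axes are the flange's). Camera axes: x right, y down, z forward; pixel columns grow to the right and rows downward; lengths in mm; the calibration is good to about 2 mm. A picture is of the moment at which its call begins: read the wrist's pose just before it. get_calibration takes no time and is no camera call.
- job.hand_in(): hands the job in; it is judged then, once.
Trained networks look in the newest picture that a camera, given by its name, has taken for a name from the list of things; names that differ only in an ending like _2 or _b are one class to them, and where a whole thing is asked for, a point or a joint stands for the part that bears it (a point fixed in the world has none). Each returns a list of dicts, best first, with "confidence" (0 to 1); they miss things now and then, are a little off and sometimes report something else, mostly with a low value. They report only what shows in the picture. A call takes as long as a camera call.
- models.boxes_of(name, camera): "xyz" ([x, y, z] in mm, in world coordinates, good to about 4 mm: the middle of the surface that is visible of it).
- models.cut_out(name, camera): "pixels" (480x640 bool, what is visible of it).
- models.place_of(name, camera): "xyz" ([x, y, z] in mm, in world coordinates, good to about 4 mm: a listed point, or the origin of a listed thing).
The state is a dict: "time": time; "joint_pos": joint angles; "qd": joint speeds; "joint_efforts": joint torques, N m; "tool_pos": TCP position; "tcp_rot": TCP orientation; "ft_force": force on the tool from outside, world axes, zero at the start; "wrist_torque": the same for the moment, N m; "finger_gap": finger opening in mm; "grip_force": force on a finger pad.
Only numpy, scipy, OpenCV 4.12 (cv2) and the standard library are available. Lean on these libraries where they do the work, as an engineer would, in place of code of your own. Each camera call takes 0.05 s, during which the arm holds its last target. There are 200 camera calls.

## Task

The lift table has to float freely before the next test. On the two-lever hydraulic hand valve in front of the robot, push the lever with the red ball knob forward (away from the robot), past its stiff detent, until it snaps into the float notch at the far end of its travel and stays there by itself. Leave the lever with the black knob in neutral.

Things in the scene. Friction and masses are not known exactly. Their poses are not given: they have to be found in the camera images.
- red_knob (a point): centre of the red ball knob (34 mm) on an upright 10 mm steel lever of a grey hydraulic valve, 0.166 m above the worktop. z axis: up along the lever; y: level, along the pivot, which is 105 mm down the lever (-z). In neutral it leans 0.22 rad back to the robot, in float 0.26 rad forward: the knob travels 50 mm forward, square to y, at nearly constant height; free space before and behind it
- red_lever (a joint): angle of the red-knobbed lever, rad: 0 neutral (near end of travel), about 0.48 resting in the float notch, 0.5 solid end stop. At the knob it takes 1 to 2 N up to 0.18 rad, then a spring detent resists with up to about 10 N near 0.25, fading to 0 at about 0.36. Let go before that it springs back to neutral; past it, it snaps on by itself into the notch and stays there
- black_knob (a point): centre of the black ball knob (34 mm) on the neighbouring lever of the same make, to be left alone; axes and sizes as for the red one. The levers stand 110 mm apart on a 90 x 190 mm plate fixed to the worktop; either may be the left one, the plate is turned up to 0.3 rad. Beside each lever, 20 to 46 mm to its left, a detent bracket with a brass sleeve reaches 0.123 m above the worktop
- black_lever (a joint): angle of the black-knobbed lever, rad: 0 neutral, where it starts and must stay; same detent and travel as the red one

How it is judged (in metres and radians):
At the end, for the whole second after the job is handed in: the lever with the red knob rests by itself in its float notch (beyond 0.42 rad), and the lever with the black knob is in neutral (within 0.08 rad) (value of joint red_lever above 0.42 rad and velocity of joint red_lever between -0.1 and 0.1 rad/s and value of joint black_lever below 0.08 rad); the robot touches nothing.
It fails at once if the lever with the black knob is pushed out of neutral (more than 0.15 rad) (value of joint black_lever above 0.15 rad).
It also fails if it takes over 32 s, if anything falls off the work surface, if the arm or the gripper's body presses on something with over 40 N, if the wrist force passes 120 N, or if a joint passes its speed limit or range.

## Working session

There is one attempt and no reset: what is moved stays moved. The work goes in short steps, Python scripts to look and compute and a tool call to move; the robot and the scene stay as the last step left them, time stands still between calls to the robot, and variables do not carry over. Pictures are saved under pics/ and viewed, at most 10 in all, crops included, and the job is handed in when it is done.

Besides the shell and the picture viewer there is one more tool, called after ">>>" as name([rows], argument=value, ...), one row to a line, values as JSON. apply_moves: Moves the arm, as the interface text tells. Its arguments: {"type":"object","properties":{"rows":{"type":"array"},"fingers":{"type":"number"},"grip_force":{"type":"number"}},"required":["rows"]}

```bash
mkdir -p pics
python3 - <<'E'
from bench import sense, eyes, models
import cv2,numpy as np
s=sense(); print(s['time'],s['tool_pos'],s['tcp_rot'],s['finger_gap'])
for c in('scene','top'):
    p,d=eyes.snapshot(c); cv2.imwrite(f'pics/{c}.png',p[:,:,::-1])
    for n in('red_knob','black_knob'):
        print(c,n,[(np.round(o['xyz']),round(o['confidence'],2)) for o in models.place_of(n,c)])
E
```

```text
0.0 [171.26071023 574.45474639 230.22114219] [-1.79892830e+02 -7.55337797e-03  1.63393269e+02] 85.1034961706867
scene red_knob [(array([488., -40., 172.]), 0.78)]
scene black_knob [(array([459.,  64., 167.]), 0.6)]
top red_knob [(array([484., -45., 167.]), 0.47)]
top black_knob [(array([456.,  61., 166.]), 0.62)]
```

View pics/scene.png

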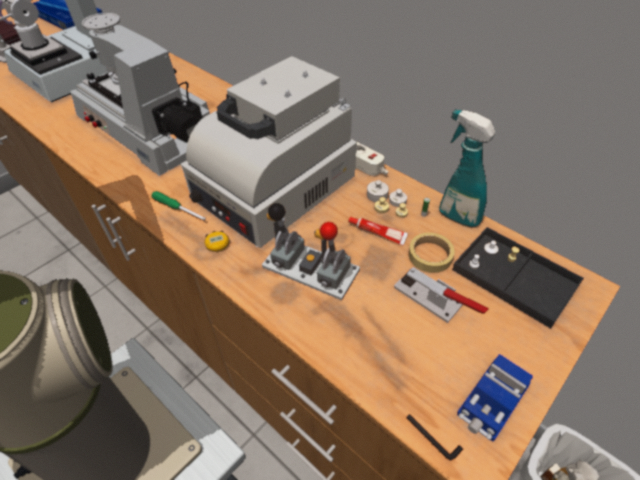

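View pics/top.png

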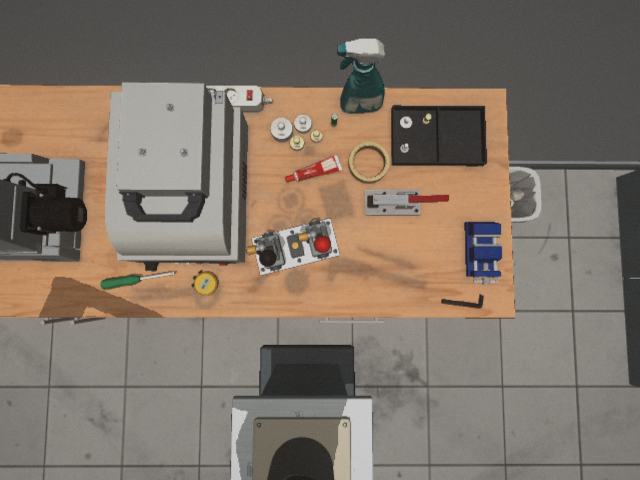

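The top view shows the red knob at (321,243) on the right and the black knob at (267,257) on the left. The row between them points about 0.26 rad from y, so "forward" is about (0.966, 0.256). First I turn to tool yaw ≈195° while rising, then cross over.

>>> apply_moves([
  [0, 0, -8, 0, 0, -0.11],
  [0, 0, -8, 0, 0, -0.11],
  [0, 0, -8, 0, 0, -0.11],
  [0, 0, -8, 0, 0, -0.11],
  [0, 0, -8, 0, 0, -0.11],
], fingers=16)

```text
time: 0.92
tool_pos: [171.4, 574.9, 271.5]
tcp_rot: [-180.0, -0.0, -164.9]
ft_force: [0.2, -0.2, 0.2]
finger_gap: 15.7
grip_force: 0.0
```

>>> apply_moves([
  [-4, -34, 0, 0, 0, 0],
  [-4, -34, 0, 0, 0, 0],
  [-4, -34, 0, 0, 0, 0],
  [-4, -34, 0, 0, 0, 0],
  [-4, -34, 0, 0, 0, 0],
])

```text
time: 1.55
tool_pos: [234.8, 414.8, 271.3]
tcp_rot: [180.0, 0.0, -165.1]
ft_force: [-0.3, 0.2, -0.4]
finger_gap: 16.0
grip_force: 0.0
```

>>> apply_moves([
  [-4, -34, 0, 0, 0, 0],
  [-4, -34, 0, 0, 0, 0],
  [-4, -34, 0, 0, 0, 0],
  [-4, -34, 0, 0, 0, 0],
  [-4, -34, 0, 0, 0, 0],
])

```text
time: 2.17
tool_pos: [297.8, 255.7, 271.4]
tcp_rot: [180.0, 0.0, -165.1]
ft_force: [-0.0, 0.1, 0.8]
finger_gap: 15.9
grip_force: 0.0
```

>>> apply_moves([
  [-4, -34, 0, 0, 0, 0],
  [-4, -34, 0, 0, 0, 0],
  [-4, -34, 0, 0, 0, 0],
  [-4, -34, 0, 0, 0, 0],
  [-4, -34, 0, 0, 0, 0],
])

```text
time: 2.8
tool_pos: [360.9, 96.5, 271.5]
tcp_rot: [-180.0, 0.0, -165.1]
ft_force: [0.0, 0.4, 0.3]
finger_gap: 15.9
grip_force: 0.0
```

>>> apply_moves([
  [-1, -32, 0, 0, 0, 0],
  [-1, -32, 0, 0, 0, 0],
  [-1, -32, 0, 0, 0, 0],
  [-1, -32, 0, 0, 0, 0],
  [0, -28, 0, 0, 0, 0],
])

```text
time: 3.42
tool_pos: [404.8, -53.3, 271.4]
tcp_rot: [-180.0, 0.0, -165.1]
ft_force: [1.0, -0.7, 0.5]
finger_gap: 15.5
grip_force: 0.0
```

Run:
```python
from bench import sense, eyes, models
import cv2,numpy as np
s=sense(); print(s['time'],s['tool_pos'],s['tcp_rot'])
for c in('wrist','top','scene'):
    p,d=eyes.snapshot(c); cv2.imwrite(f'pics/{c}2.png',p[:,:,::-1])
    for n in('red_knob','black_knob'):
        print(c,n,[(np.round(o['xyz']),round(o['confidence'],2)) for o in models.place_of(n,c)])
```

```text
3.425 [404.79090392 -53.28661506 271.35465556] [-1.79992077e+02  1.43997647e-02 -1.65119282e+02]
wrist red_knob [(array([485., -40., 162.]), 0.56)]
wrist black_knob [(array([460.,  64., 169.]), 0.8)]
top red_knob []
top black_knob [(array([455.,  61., 165.]), 0.54)]
scene red_knob [(array([485., -42., 168.]), 0.63)]
scene black_knob [(array([460.,  66., 165.]), 0.96)]
```

View pics/wrist2.png

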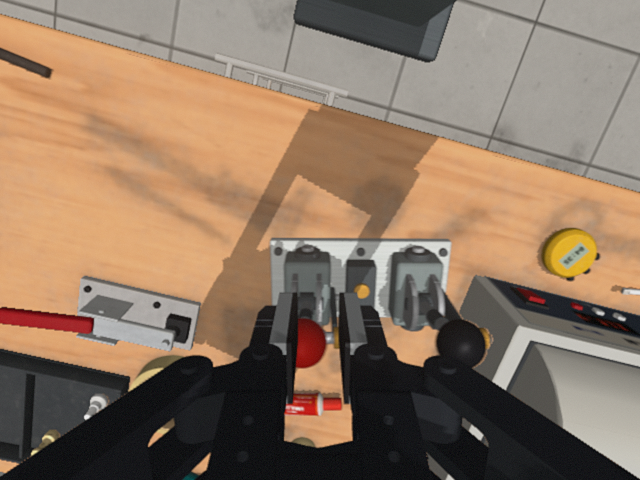

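The wrist view shows red at (310,343), about 9 mm to the right of the finger gap centre at (327,340). Black is at (460,340), well clear. All cameras agree on red ≈ (485,-41,167). I'll shift sideways while still high, go down behind the knob, then push.

>>> apply_moves([
  [0, -9, 0, 0, 0, 0],
  [0, 0, 31, 0, 0, 0],
  [0, 0, 31, 0, 0, 0],
  [0, 0, 31, 0, 0, 0],
  [0, 0, 31, 0, 0, 0],
])

```text
time: 4.5
tool_pos: [407.0, -61.1, 146.4]
tcp_rot: [-180.0, 0.0, -165.1]
ft_force: [-0.0, 0.4, 0.5]
finger_gap: 15.8
grip_force: 0.0
```

>>> apply_moves([
  [-9, 0, 0, 0, 0, 0],
  [-9, 0, 0, 0, 0, 0],
  [-9, 0, 0, 0, 0, 0],
  [-9, 0, 0, 0, 0, 0],
  [-9, 0, 0, 0, 0, 0],
])

```text
time: 5.12
tool_pos: [451.4, -49.1, 147.8]
tcp_rot: [-180.0, 0.0, -165.1]
ft_force: [0.4, 0.4, 0.1]
finger_gap: 15.9
grip_force: 0.0
```

Run:
```python
from bench import sense, eyes, models
import cv2,numpy as np
s=sense(); print(s['tool_pos'],s['ft_force'])
p,d=eyes.snapshot('wrist'); cv2.imwrite('pics/w3.png',p[:,:,::-1])
```

```text
[451.44483698 -49.11437734 147.8391618 ] [0.4010364  0.40373653 0.1345299 ]
```

View pics/w3.png

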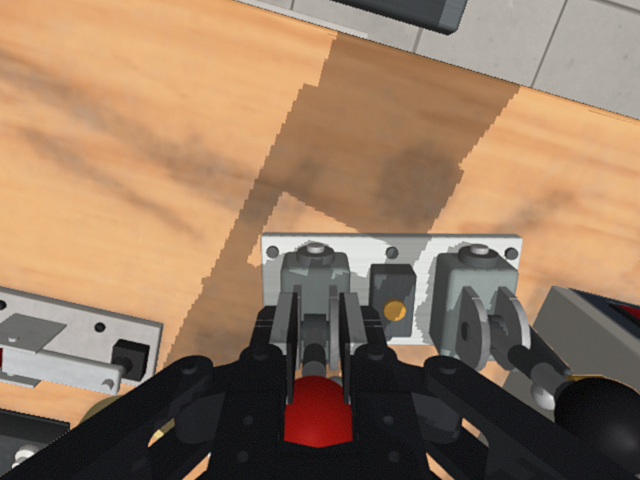

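The red knob at (318,410) sits centred between the fingers, just ahead of them. Pushing now.

>>> apply_moves([
  [-5, 0, 0, 0, 0, 0],
  [-5, 0, 0, 0, 0, 0],
  [-5, 0, 0, 0, 0, 0],
  [-5, 0, 0, 0, 0, 0],
  [-5, 0, 0, 0, 0, 0],
])

```text
time: 5.8
tool_pos: [474.9, -42.9, 147.4]
tcp_rot: [-180.0, 0.0, -165.1]
ft_force: [-1.2, -0.6, 1.6]
finger_gap: 16.6
grip_force: 0.9
```

>>> apply_moves([
  [-4, 0, 0, 0, 0, 0],
  [-4, 0, 0, 0, 0, 0],
  [-4, 0, 0, 0, 0, 0],
  [-4, 0, 0, 0, 0, 0],
  [-4, 0, 0, 0, 0, 0],
])

```text
time: 6.42
tool_pos: [493.9, -38.6, 147.6]
tcp_rot: [-179.9, -0.1, -165.1]
ft_force: [-2.6, -5.1, 3.8]
finger_gap: 15.9
grip_force: 2.5
```

Run:
```python
from bench import sense, eyes, models
import numpy as np
s=sense(); print(s['tool_pos'],s['ft_force'])
for c in('wrist','scene'):
    eyes.snapshot(c)
    for n in('red_knob','black_knob'):
        print(c,n,[(np.round(o['xyz']),round(o['confidence'],2)) for o in models.place_of(n,c)])
```

```text
[493.88391108 -38.56166044 147.64260345] [-2.55050981 -5.07166728  3.75681685]
wrist red_knob [(array([517., -31., 165.]), 0.68)]
wrist black_knob [(array([460.,  61., 166.]), 0.84)]
scene red_knob [(array([523., -32., 171.]), 0.61)]
scene black_knob [(array([459.,  66., 166.]), 0.95)]
```

>>> apply_moves([
  [-3, 0, 0, 0, 0, 0],
  [-3, 0, 0, 0, 0, 0],
  [-3, 0, 0, 0, 0, 0],
  [-2, 0, 0, 0, 0, 0],
  [0, 0, 0, 0, 0, 0],
])

```text
time: 7.35
tool_pos: [504.6, -34.8, 147.2]
tcp_rot: [180.0, -0.0, -165.1]
ft_force: [0.0, 0.5, -0.1]
finger_gap: 15.8
grip_force: 0.0
```

Run:
```python
from bench import sense, eyes, models
import numpy as np,cv2
s=sense(); print(s['tool_pos'],s['ft_force'])
for c in('wrist','scene'):
    p,d=eyes.snapshot(c); cv2.imwrite(f'pics/{c}4.png',p[:,:,::-1])
    for n in('red_knob','black_knob'):
        print(c,n,[(np.round(o['xyz']),round(o['confidence'],2)) for o in models.place_of(n,c)])
```

```text
[504.64700974 -34.78081565 147.24309327] [ 0.0174647   0.54072835 -0.09173606]
wrist red_knob [(array([535., -28., 164.]), 0.79)]
wrist black_knob []
scene red_knob [(array([534., -27., 170.]), 0.67)]
scene black_knob [(array([462.,  63., 168.]), 0.69)]
```

View pics/wrist4.png

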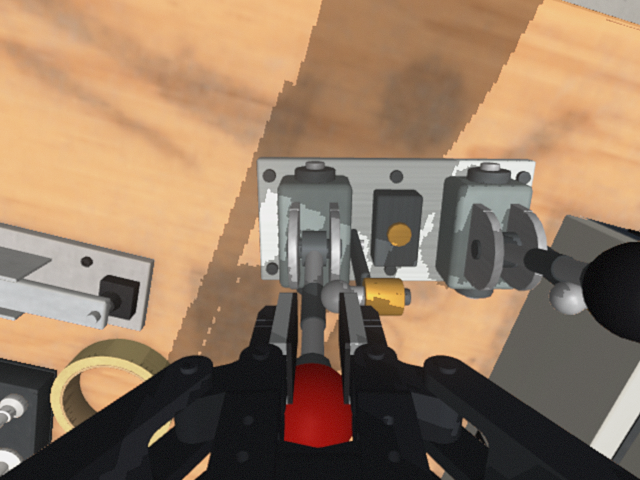

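The red knob at (318,405) has moved about 51 mm and the contact force is zero, so the lever has snapped into the notch. Backing off straight.

>>> apply_moves([
  [8, 0, 0, 0, 0, 0],
  [12, 0, 0, 0, 0, 0],
  [16, 0, 0, 0, 0, 0],
  [18, 0, 0, 0, 0, 0],
  [18, 0, 0, 0, 0, 0],
])

```text
time: 8.28
tool_pos: [433.7, -53.6, 147.2]
tcp_rot: [-180.0, -0.0, -165.1]
ft_force: [0.9, 0.0, -0.9]
finger_gap: 16.0
grip_force: 0.0
```

>>> apply_moves([
  [8, 0, -20, 0, 0, 0],
  [0, 0, -30, 0, 0, 0],
  [0, 0, -30, 0, 0, 0],
  [0, 0, -20, 0, 0, 0],
  [0, 0, 0, 0, 0, 0],
])

```text
time: 8.9
tool_pos: [427.7, -55.8, 248.9]
tcp_rot: [-179.9, 0.2, -165.1]
ft_force: [0.1, -0.3, 0.1]
finger_gap: 16.1
grip_force: 0.0
```

Run:
```python
from bench import sense, eyes, models
import numpy as np
s=sense(); print(s['tool_pos'],s['ft_force'])
ok=[]
for c in('wrist','scene'):
    eyes.snapshot(c)
    for n in('red_knob','black_knob'):
        r=models.place_of(n,c)
        print(c,n,[(np.round(o['xyz']),round(o['confidence'],2)) for o in r])
        if n=='red_knob' and r: ok.append(r[0]['xyz'][0]>525)
if ok and all(ok):
    from bench import job
    print(job.hand_in())
```

```text
[427.6811092  -55.80318587 248.9392431 ] [ 0.14521308 -0.31818611  0.09782284]
wrist red_knob [(array([535., -29., 162.]), 0.91)]
wrist black_knob [(array([460.,  59., 169.]), 0.58)]
scene red_knob [(array([534., -28., 167.]), 0.74)]
scene black_knob [(array([459.,  66., 168.]), 0.8)]
the job is handed in; nothing more can be done
None
```

The red-knob lever is in its float notch and stayed there after the gripper backed off, the black-knob lever did not leave neutral, the arm is clear, and the job is handed in at about 9 s (no verdict was returned).

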